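# Put the eraser away in the spring-tray caddy

### The arm

A 6-joint arm with a two-finger parallel gripper is mounted at the origin on a cart in front of the work surface, level with it; the furniture and walls round the work are solid. World frame = base frame: x ahead of the robot, y to its left, z up, the work surface at z = 0. Lengths are in m, angles in rad, forces in N, time in s.
With the tool pointing down it reaches from about 0.35 to 0.975 m from the base axis. Payload 4.9 kg.
Tool frame: the origin (TCP) lies between the finger pads; the fingertips stand 14 mm ahead of it and the grasp point (between the pads) lies 5 mm behind it; y points along the fingers, z is the direction in which the jaws open and shut, and the axes are right-handed (so a half turn about y gives the same grasp; the last joint's range is limited). The gripper opens to 85 mm and grips with 20 to 120 N. Pads are 22 mm wide; open, the fingers measure 114 mm over their backs; the gripper's body (76 mm by 85 mm) begins 54 mm behind the grasp point. The pads swing forward as they close: fully open they stand 13 mm farther back than shut.
Start: joints at [1.163, 0.053, 1.613, -0, 1.476, -0.119], TCP at [0.178, 0.599, 0.245] pointing down, gripper open.
Joint ranges: [-3.01, 3.01], [-1.01, 2.22], [0.06, 2.58], [-1.02, 4.17], [0.09, 2.62], [-3.14, 3.14]. Speed limits (rad/s): [2.57, 2.57, 3.14, 3.14, 3.14, 3.14].

### API

Orientations are given as a unit quaternion [w, x, y, z].
In Python, from cell import env gives the robot as it stands.
- The arm moves only by the shell command python3 -m jog 'ROWS' [FORCE]. ROWS is JSON, one flat list of numbers, 7 for each row, row after row: the shift along the tool's x, y, z in cm, then the turn, a rotation vector about the tool's x, y, z in rad, then the finger opening in cm, from 0 to 8.54. A call has 1 to 10 rows; each row shifts and turns the commanded pose from where the row before left it, along the tool's axes as they then stand; what a row does not reach is not made up. A row lasts 1/10 s, in which the tool goes at most 50 mm and 8.59 degrees, less where a joint would pass 70% of its speed; a pose out of reach is approached as far as the arm can. A call with a gripper value outside its range is refused whole. The fingers move at their own pace and stop on an object; FORCE is the grip in N (left out, the last holds). Time passes only in rows, so rows that do not move let the fingers close. It gives the time, the measured TCP pose, the force and the opening at its end, in the units of the state.
- env.state(): the state, without advancing time (a new reading comes with each control period).
- env.snapshot(name): name is "scene" or "top"; returns the picture (480x640x3 uint8, red, green, blue); there is no depth.
- env.camera_params(name): a dict with "fx", "fy", "cx", "cy" (pixels), "dist" ([k1, k2, p1, p2, k3] as OpenCV has them; the pictures are not rectified), "xyz" and "rotation" of the camera in the world. Camera axes: x right, y down, z forward; pixel columns grow to the right and rows downward; lengths in m; the calibration is good to about 2 mm. A picture is of the moment at which its call begins. camera_params takes no time and is no camera call.
- env.job_done(): hands the job in, once; it reports no verdict.
Trained networks look in the newest picture that a camera, given by its name, has taken for a name from the list of things; names that differ only in an ending like _2 or _b are one class to them, and where a whole thing is asked for, a point or a joint stands for the part that bears it (a point fixed in the world has none). Each returns a list of dicts, best first, with "conf" (0 to 1); they miss things now and then, are a little off and sometimes report something else, mostly with a low value. They report only what shows in the picture. A call takes as long as a camera call.
- env.search_frame(query, camera): "extent" ([left, top, right, bottom] in pixels, round what is visible of it).
- env.place_of(query, camera): "centre" ([row, column] in pixels: a listed point, or the origin of a listed thing).
The state is a dict: "time_s": time; "joint_positions": joint angles; "joint_velocities": joint speeds; "tau": joint torques, N m; "tcp_pos": TCP position; "tcp_rot": TCP orientation; "ft_force": force on the tool from outside, world axes, zero at the start; "torque": the same for the moment, N m; "opening": opening from 0.0 (shut) to 1.0 (fully open).
Only numpy, scipy, OpenCV 4.12 (cv2) and the standard library are available. Lean on these libraries where they do the work, as an engineer would, in place of code of your own. Each camera call takes 0.05 s, during which the arm holds its last target.

### The job

Put the eraser away in the small caddy: press its orange button so that the tray springs out, lay the eraser flat in the tray, and push the tray home until it clicks and stays shut. Press and push only as hard as the light plastic catch needs, feeling for the click; never force it or ram it against its stop. Leave the paint tube where it lies.

Things in the scene. Friction and masses are not known exactly. Their poses are not given: they have to be found in the camera images.
- caddy: Caddy, a dark blue-green plastic shell 150 (x) x 140 (y) x 60 (z) mm, fixed to the desk. Origin: centre of its underside. The open front, where the light grey tray comes out, faces its own -x; z up.
- release_top (a point): Centre of the top face of the round orange release button (30 mm across) on top of the caddy, about 78 mm above the desk, standing 14 mm proud of a black square plate. It presses straight down.
- release (a joint): Release button: 0 = up, 0.012 m = fully down on a hard stop. Its spring takes 1 N to start and 5 N at the bottom; friction of the catch under the tray's spring adds about 3 N until the tray lets go, at 3 to 7 mm of press. As the tray is pushed home the catch dips the button 5 to 7 mm; it snaps up to 0 as the catch engages (the click).
- tray (a joint): Tray slide: grows as the tray comes out towards the caddy's -x; 0.085 m = fully out, latched it rests at 0 to 0.003 m. A spring drives it out, 2 N when fully out, 5 N when home; unlatched and let go it springs out again. It can be pushed in past its resting place (negative values).
- tray_front (a point): Centre of the front panel's outer face (126 mm wide, 6 to 52 mm above the desk), 30 mm up; latched, 19 mm proud of the shell. Push it to +x of this frame. The catch has lost motion: it clicks 1 to 17 mm BEYOND the resting place, differently each time, after some 10 N of resistance; a hard stop follows 1 mm later. More than 20 N by the robot on tray, shell or button breaks it.
- tray_floor (a point): Centre of the tray's inner floor (moves with the tray), 8 mm above the desk; axes as the caddy's. Inside the tray measures 89 (x) x 110 (y) mm; the side and rear walls stand 28 mm above this floor, the front panel 44 mm. With the tray fully out this point lies 49 mm in front of the shell, and all of the floor is open from above.
- eraser_center (a point): Centre of the eraser, a blue and white block 21 (x) x 45 (y) x 13 (z) mm, lying flat on the desk, left or right of the caddy; 20 g.
- teal_tube_center (a point): Centre of a loose paint tube (teal and dark, 34 x 146 x 22 mm, long axis along its y) lying on the other side: leave it alone.

How it is judged:
By the outcome, as a careful person would: the job done as asked, in the order asked, and still so for the second after the job is handed in, with the robot touching nothing.
It also fails if it takes over 70 s, if anything falls off the work surface, if the arm or the gripper's body presses on something with over 40 N, if the wrist force passes 120 N, or if a joint passes its speed limit or range.

## Working session

There is one attempt and no reset: what is moved stays moved. The work goes in short steps, Python scripts to look and compute and a shell command to move; the robot and the scene stay as the last step left them, time stands still between calls to the robot, and variables do not carry over. Pictures are saved under pics/ and viewed, and the job is handed in when it is done.

```bash
ls; mkdir -p pics; python3 - <<'E'
from cell import env
import cv2
s=env.state()
print({k:(v if not hasattr(v,'tolist') else v.tolist()) for k,v in s.items()})
for c in("scene","top"):
    im=env.snapshot(c); cv2.imwrite(f"pics/{c}0.png",im[:,:,::-1])
    p=env.camera_params(c); print(c,p)
    for q in["release_top","tray_front","tray_floor","eraser_center","teal_tube_center","caddy"]:
        print(q,env.place_of(q,c)[:2])
    for q in["eraser_center","caddy","release_top","tray_front"]:
        print('ext',q,env.search_frame(q,c)[:2])
print(env.state()['time_s'])
E
```

```text
pics
{'time_s': 0.0, 'joint_positions': [1.1629697562395735, 0.05334381977122356, 1.614280821680257, -1.970958382614739e-05, 1.4760290717139024, -0.11901805452510698], 'joint_velocities': [-0.0019862003678827373, -0.0006748901348610889, 0.0011913828224642934, -0.0005585758718240903, -0.0012730176657794706, 0.0003968744107522791], 'tau': [0.0003516575634421315, -39.368834495544434, -37.017449140548706, -0.00017362370272167027, 0.007088465063134208, 1.21199434488517e-05], 'tcp_pos': [0.17778328955031775, 0.5985581238697322, 0.24407896078497704], 'tcp_rot': [-0.6990414401646322, 0.7004521680720053, -0.10193705752569698, 0.1015709676964187], 'ft_force': [0.4535997065391973, -0.36943699837798516, -0.1771646681093735], 'torque': [-0.030306068898751894, 0.00690393670845454, -0.019550565044126608], 'opening': 0.9969699707094314}
scene {'fx': 482.19912766616096, 'fy': 482.19912766616096, 'cx': 324.9648365923925, 'cy': 235.34967237739542, 'dist': array([-0.06114574,  0.        ,  0.        ,  0.        ,  0.        ]), 'xyz': array([0.07678409, 0.37943786, 0.70306085]), 'rotation': array([ 0.1
[... 874 characters left out ...]
': array([0.42205262, 0.09351577, 1.12082302]), 'rotation': array([-0.05658418,  0.70889028, -0.70116607,  0.05137068])}
release_top [{'centre': [197.9, 295.6], 'conf': 0.52}]
tray_front [{'centre': [262.6, 290.3], 'conf': 0.74}]
tray_floor []
eraser_center [{'centre': [288.3, 207.1], 'conf': 0.76}]
teal_tube_center [{'centre': [271.0, 457.2], 'conf': 0.79}]
caddy [{'centre': [213.3, 295.6], 'conf': 0.71}]
ext eraser_center [{'extent': [192.7, 281.1, 220.6, 298.9], 'conf': 0.83}]
ext caddy [{'extent': [250.8, 162.9, 339.0, 266.6], 'conf': 0.76}]
ext release_top [{'extent': [288.8, 193.1, 304.3, 210.5], 'conf': 0.74}]
ext tray_front [{'extent': [256.4, 246.7, 326.6, 268.7], 'conf': 0.87}]
1.1
```

View pics/scene0.png

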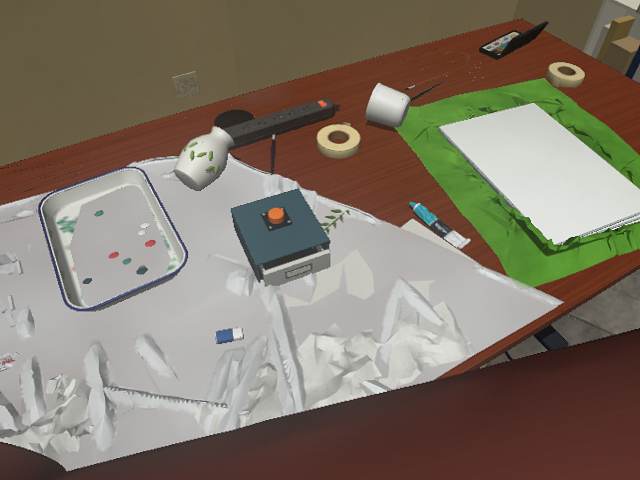

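View pics/top0.png

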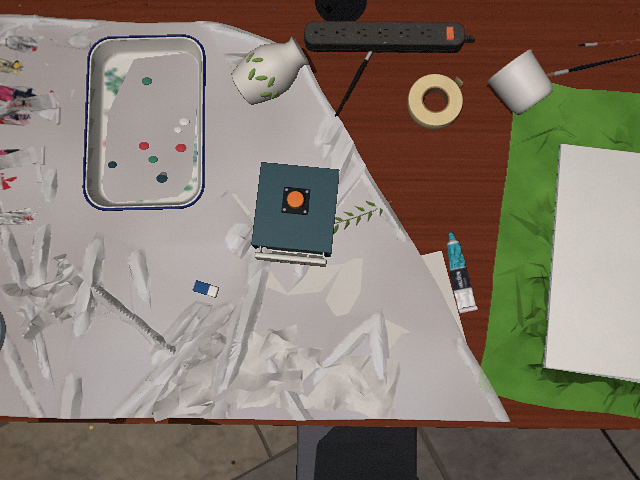

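The top view shows the caddy with its button at about (295,199) and the tray front at (290,262). The eraser is at (206,289) and the tube at (458,271). Next I'll back-project these.

```bash
cat > h.py <<'E'
import numpy as np, cv2
from scipy.spatial.transform import Rotation as R
from cell import env
def bp(cam,col,row,z):
    p=env.camera_params(cam)
    K=np.array([[p['fx'],0,p['cx']],[0,p['fy'],p['cy']],[0,0,1]])
    u=cv2.undistortPoints(np.array([[[col,row]]],float),K,np.array(p['dist'])).ravel()
    q=p['rotation']; r=R.from_quat([q[1],q[2],q[3],q[0]])
    d=r.apply([u[0],u[1],1]); o=np.array(p['xyz'])
    return o+d*(z-o[2])/d[2]
def proj(cam,P):
    p=env.camera_params(cam)
    K=np.array([[p['fx'],0,p['cx']],[0,p['fy'],p['cy']],[0,0,1]])
    q=p['rotation']; r=R.from_quat([q[1],q[2],q[3],q[0]]).inv()
    rv=r.as_rotvec(); t=-r.apply(p['xyz'])
    return cv2.projectPoints(np.atleast_2d(np.array(P,float)),rv,t,K,np.array(p['dist']))[0].reshape(-1,2)
def tcp():
    s=env.state(); q=s['tcp_rot']; return np.array(s['tcp_pos']),R.from_quat([q[1],q[2],q[3],q[0]])
E
python3 - <<'E'
from h import *
im=cv2.imread('pics/top0.png'); hsv=cv2.cvtColor(im,cv2.COLOR_BGR2HSV)
def blob(m,seed):
    n,l,st,c=cv2.connectedComponentsWithStats(m.astype(np.uint8)); 
    return (l==l[seed[1],seed[0]])
for nm,z in(('top',0.06),):
    m=blob((hsv[...,0]>88)&(hsv[...,0]<108)&(hsv[...,1]>90)&(hsv[...,2]<130),(275,220))
    cnt=max(cv2.findContours(m.astype(np.uint8),0,2)[0],key=cv2.contourArea)
    ap=cv2.approxPolyDP(cnt,5,True).reshape(-1,2); print(ap.tolist())
    print(np.round([bp('top',*a,z) for a in ap],4).tolist())
m=((hsv[...,0]<20)&(hsv[...,1]>180)&(hsv[...,2]>150)); m=blob(m,(295,199)); ys,xs=np.nonzero(m); print('btn px',xs.mean(),ys.mean())
print('btn',bp('top',xs.mean(),ys.mean(),.078), bp('top',295.6,197.9,.078), bp('scene',276.6,210.3,.078))
print('front',bp('top',290.3,262.6,.03), bp('scene',298.2,268.9,.03))
print('caddy', bp('top',295.6,213.3,0),bp('scene',278.6,245.4,0))
print('eraser',bp('top',207.1,288.3,.0065),bp('scene',229.8,337.1,.0065))
for c,(x0,y0,x1,y1),n in(('top',(150,240,270,330),'e'),('scene',(180,300,280,370),'e'),('scene',(220,180,350,300),'c'),('top',(240,150,350,280),'c')):
    i=cv2.imread(f'pics/{c}0.png')[y0:y1,x0:x1]; cv2.imwrite(f'pics/{c}_{n}.png',cv2.resize(i,None,fx=5,fy=5,interpolation=2))
E
```

```text
[[0, 0], [0, 479], [639, 479], [639, 0]]
[[1.0309, 0.706, 0.06], [0.1826, 0.6285, 0.06], [0.1961, -0.4201, 0.06], [1.04, -0.4761, 0.06]]
btn px 294.90860215053766 198.247311827957
btn [0.65588016 0.15040409 0.078     ] [0.65650449 0.14922251 0.078     ] [0.65825691 0.14541112 0.078     ]
front [0.54976066 0.15907642 0.03      ] [0.55290112 0.15730825 0.03      ]
caddy [0.64496402 0.15286353 0.        ] [0.64313755 0.15405565 0.        ]
eraser [0.50425792 0.30972166 0.0065    ] [0.49838048 0.31244321 0.0065    ]
```

View pics/top_e.png

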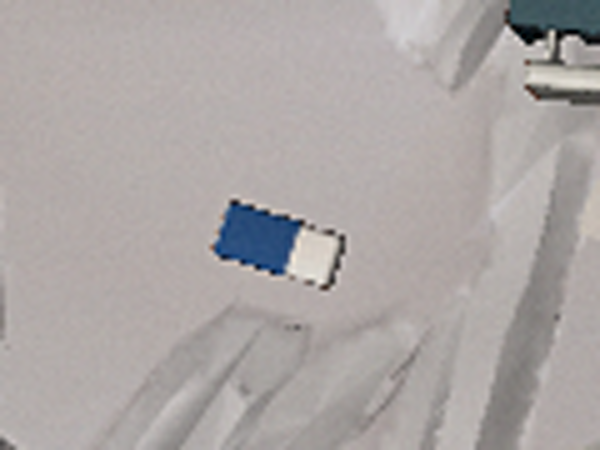

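View pics/top_c.png

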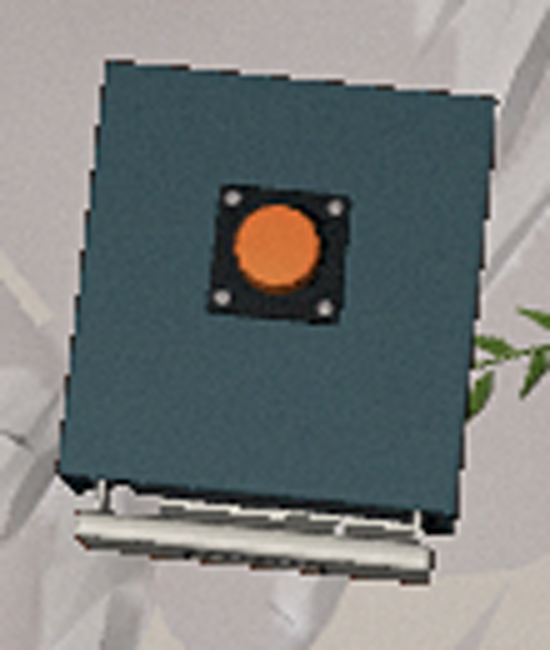

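The crops show the eraser's corners (crop pixels /5 + offset) at about (235,202), (345,235), (328,288) and (213,248). The caddy's top face spans (107,62), (495,98), (458,513) and (63,472), and the button is at (278,245).

```bash
python3 - <<'E'
from h import *
e=[(235,202),(345,235),(328,288),(213,248)]
P=np.array([bp('top',150+a/5,240+b/5,.011) for a,b in e]); print(np.round(P,4).tolist(),P.mean(0))
v=(P[0]-P[1]+P[3]-P[2])/2; print('eraser long axis angle deg (from +y)',np.degrees(np.arctan2(-v[0],v[1])),np.linalg.norm(v))
c=[(107,62),(495,98),(458,513),(63,472)]
C=np.array([bp('top',240+a/5,150+b/5,.06) for a,b in c]); print(np.round(C,4).tolist(),C.mean(0))
for i in range(4): print(np.linalg.norm(C[i]-C[(i+1)%4]))
x=(C[0]-C[3]+C[1]-C[2])/2; print('yaw x',np.degrees(np.arctan2(x[1],x[0])))
v=(C[0]-C[1]+C[3]-C[2])/2; print('yaw y',np.degrees(np.arctan2(-v[0],v[1])))
s=[env.camera_params(k)['xyz'] for k in('top','scene')]
# triangulated pts
def tri(a,b):
    o=[];d=[]
    for cam,(r,cc) in(('top',a),('scene',b)):
        p0=bp(cam,cc,r,0);p1=np.array(env.camera_params(cam)['xyz']);u=(p1-p0)/np.linalg.norm(p1-p0);o.append(p0);d.append(u)
    A=sum(np.eye(3)-np.outer(u,u) for u in d);B=sum((np.eye(3)-np.outer(u,u))@p for p,u in zip(o,d));return np.linalg.solve(A,B)
print('tri btn',tri((198.2,294.9),(210.3,276.6)),'er',tri((288.3,207.1),(337.1,229.8)),'front',tri((262.6,290.3),(268.9,298.2)))
p,r=tcp(); print(p,r.as_matrix().round(3))
E
```

```text
[[0.5179, 0.3276, 0.011], [0.5065, 0.2875, 0.011], [0.4874, 0.2929, 0.011], [0.5013, 0.3348, 0.011]] [0.50329358 0.31073086 0.011     ]
eraser long axis angle deg (from +y) -17.150801710862588 0.042913699072704634
[[0.7242, 0.2119, 0.06], [0.7124, 0.0744, 0.06], [0.5644, 0.0861, 0.06], [0.5773, 0.2233, 0.06]] [0.64460127 0.14895809 0.06      ]
0.1380076702502535
0.14847497107651686
0.13777899784544997
0.1473654797194303
yaw x -4.4770710498055095
yaw y -5.140832925044065
tri btn [0.65381149 0.14880093 0.08386422] er [ 0.50494091  0.31159657 -0.00413432] front [0.54923933 0.15887853 0.03506335]
[0.17799717 0.5991101  0.24534059] [[ 0.959  0.     0.285]
 [-0.285  0.     0.959]
 [-0.    -1.     0.   ]]
```

View pics/scene_c.png

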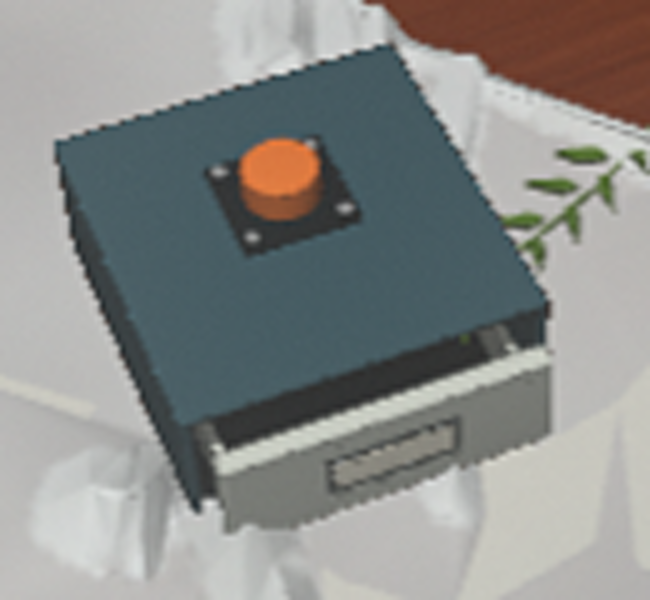

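View pics/scene_e.png

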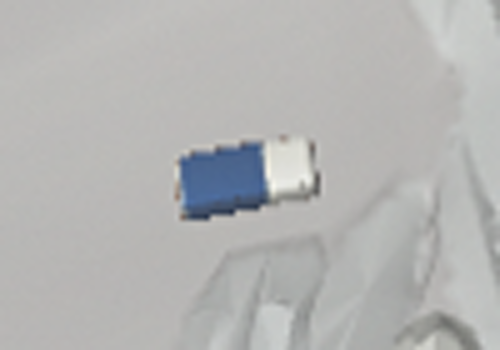

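```bash
python3 -m jog '[3.9,0.4,-1.96,0,0,0,0, 3.9,0.4,-1.96,0,0,0,0, 3.9,0.4,-1.96,0,0,0,0, 3.9,0.4,-1.96,0,0,0,0, 3.9,0.4,-1.96,0,0,0,0, 3.9,0.4,-1.96,0,0,0,0, 3.9,0.4,-1.96,0,0,0,0, 3.9,0.4,-1.96,0,0,0,0, 3.9,0.4,-1.96,0,0,0,0, 3.9,0.4,-1.96,0,0,0,0]' 30
python3 -m jog '[3.9,0.4,-1.96,0,0,0,0, 3.9,0.4,-1.96,0,0,0,0, 3.9,0.4,-1.96,0,0,0,0, 3.9,0.4,-1.96,0,0,0,0, 3.9,0.4,-1.96,0,0,0,0, 0,0,0,0,0,0,0, 0,0,0,0,0,0,0]'
python3 - <<'E'
from h import *
b=[bp('top',295.3,198.6,.078),bp('scene',276,213,.078)]; print(b)
t=np.mean(b,0); p,r=tcp(); print(p, 'tool cm',r.inv().apply(t-p)*100)
s=env.state();print(s['ft_force'],s['opening'])
E
```

```text
time_s: 2.1
tcp_pos: [0.4972, 0.2988, 0.2054]
tcp_rot: [0.7, -0.7, 0.102, -0.102]
ft_force: [0.7, -0.5, 0.3]
opening: 0.003
time_s: 2.8
tcp_pos: [0.6553, 0.1499, 0.1848]
tcp_rot: [0.7, -0.7, 0.103, -0.102]
ft_force: [-0.5, 0.5, 0.3]
opening: -0.001
[array([0.65526507, 0.14971764, 0.078     ]), array([0.65254481, 0.14935854, 0.078     ])]
[0.6552693  0.14991917 0.18476532] tool cm [-0.10735193 10.67666941 -0.07494059]
[-0.45003595  0.50531124  0.3187662 ] -0.0006875499655221247
```

```bash
python3 -m jog '[-0.1,3,0,0,0,0,0, 0,2.5,0,0,0,0,0, 0,2,0,0,0,0,0, 0,0.8,0,0,0,0,0, 0,0.2,0,0,0,0,0, 0,0,0,0,0,0,0]'
python3 - <<'E'
from h import *
im=env.snapshot('scene')[150:300,210:370]; cv2.imwrite('pics/s1.png',cv2.resize(im[:,:,::-1],None,fx=5,fy=5))
E
```

```text
time_s: 3.4
tcp_pos: [0.6542, 0.1516, 0.1013]
tcp_rot: [0.7, -0.7, 0.101, -0.102]
ft_force: [1.0, -0.2, -0.2]
opening: -0.004
```

View pics/s1.png

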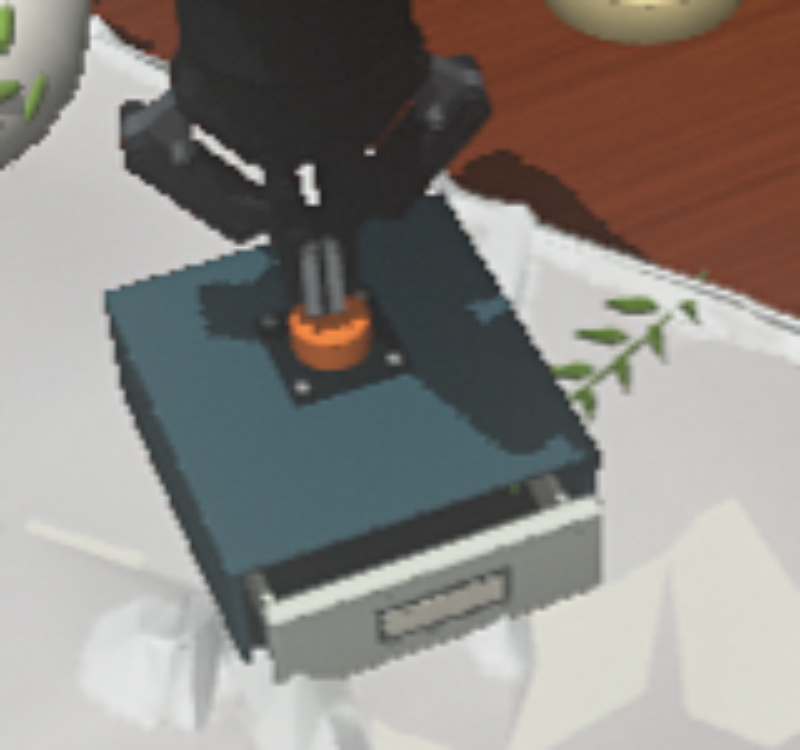

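The shut fingertips stand just above the centre of the button. I'll press in small steps and watch the force.

```bash
python3 -m jog '[0,0.3,0,0,0,0,0, 0,0.2,0,0,0,0,0, 0,0.1,0,0,0,0,0, 0,0.1,0,0,0,0,0, 0,0,0,0,0,0,0]'
python3 -m jog '[0,0.1,0,0,0,0,0, 0,0.1,0,0,0,0,0, 0,0,0,0,0,0,0]'
python3 -m jog '[0,0.1,0,0,0,0,0, 0,0.1,0,0,0,0,0, 0,0,0,0,0,0,0]'
```

```text
time_s: 3.95
tcp_pos: [0.654, 0.1509, 0.0931]
tcp_rot: [-0.7, 0.7, -0.102, 0.102]
ft_force: [0.1, -0.2, -0.6]
opening: -0.001
time_s: 4.25
tcp_pos: [0.6542, 0.151, 0.0918]
tcp_rot: [0.7, -0.7, 0.102, -0.102]
ft_force: [-1.6, -0.4, 3.2]
opening: 0.001
time_s: 4.55
tcp_pos: [0.6542, 0.1509, 0.0894]
tcp_rot: [0.7, -0.7, 0.102, -0.102]
ft_force: [-0.6, -0.0, 4.4]
opening: -0.004
```

```bash
python3 -m jog '[0,0.1,0,0,0,0,0, 0,0,0,0,0,0,0]'
python3 -m jog '[0,0.1,0,0,0,0,0, 0,0,0,0,0,0,0]'
python3 -m jog '[0,0.1,0,0,0,0,0, 0,0,0,0,0,0,0]'
```

```text
time_s: 4.75
tcp_pos: [0.6542, 0.151, 0.0882]
tcp_rot: [0.7, -0.7, 0.102, -0.102]
ft_force: [-0.6, -0.3, 3.9]
opening: -0.002
time_s: 4.95
tcp_pos: [0.6541, 0.151, 0.0869]
tcp_rot: [0.7, -0.7, 0.102, -0.102]
ft_force: [-0.3, -0.7, 2.2]
opening: 0.003
time_s: 5.15
tcp_pos: [0.6541, 0.1509, 0.086]
tcp_rot: [0.7, -0.7, 0.102, -0.102]
ft_force: [-0.9, 0.3, 2.7]
opening: 0.0
```

Force dropped, so the catch has probably let go. I'll check with a picture.

```bash
python3 - <<'E'
from h import *
im=env.snapshot('top')[120:360,150:400]; cv2.imwrite('pics/t2.png',cv2.resize(im[:,:,::-1],None,fx=2.5,fy=2.5))
for q in('tray_floor','tray_front'): print(env.place_of(q,'top')[:1])
print(env.state()['ft_force'])
E
```

```text
[{'centre': [268.8, 457.5], 'conf': 0.67}]
[]
[-0.40558306 -0.20139688  3.08403937]
```

View pics/t2.png

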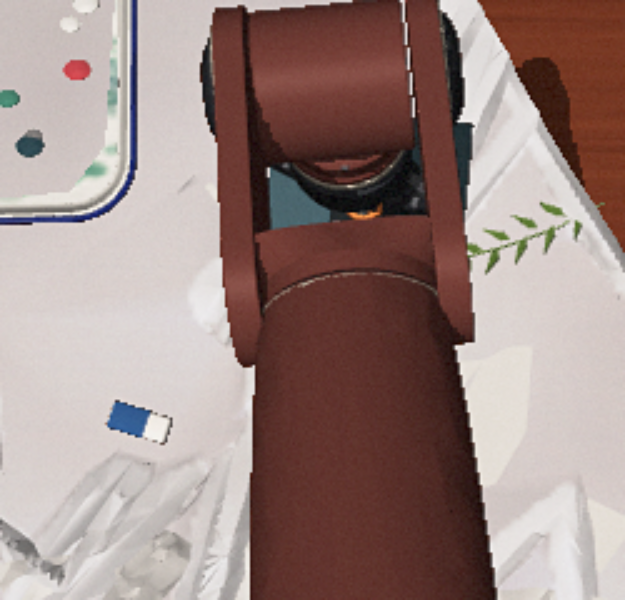

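The arm hides the tray from the top camera, so I'll use the scene camera.

```bash
python3 - <<'E'
from h import *
im=env.snapshot('scene')[150:350,200:380]; cv2.imwrite('pics/s2.png',cv2.resize(im[:,:,::-1],None,fx=3,fy=3))
for q in('tray_floor','tray_front'): print(env.place_of(q,'scene')[:1])
E
```

```text
[{'centre': [291.8, 302.5], 'conf': 0.67}]
[{'centre': [307.8, 320.1], 'conf': 0.69}]
```

View pics/s2.png

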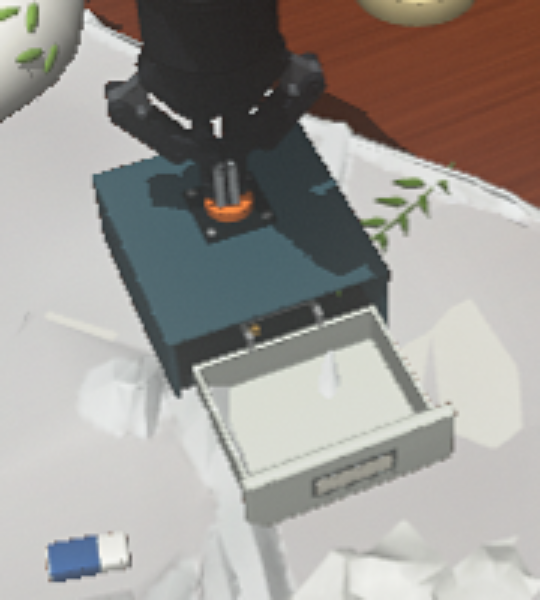

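The tray is fully out and empty. I'll lift off and go over the eraser, turning the tool a quarter turn.

```bash
python3 -m jog '[0,-1,0,0,0,0,0, 0,-3,0,0,0,0,0, 0,-4,0,0,0,0,0, 0,-2,0,0,0,0,0, -3.8,0,2.2,0,0,0,5, -3.8,0,2.2,0,0,0,5, -3.8,0,2.2,0,0,0,5, -3.8,0,2.2,0,0,0,5, -3.8,0,2.2,0,0,0,5, 0,0,0,0,0.14,0,5]'
python3 -m jog '[0,0,0,0,0.144,0,5, 0,0,0,0,0.144,0,5, 0,0,0,0,0.144,0,5, 0,0,0,0,0.144,0,5, 0,0,0,0,0.144,0,5, 0,0,0,0,0.144,0,5, 0,0,0,0,0.144,0,5, 0,0,0,0,0.144,0,5, 0,0,0,0,0.144,0,5, 0,0,0,0,0.144,0,5]'
python3 - <<'E'
from h import *
im=env.snapshot('scene'); cv2.imwrite('pics/s3.png',im[150:450,100:420,::-1])
im=env.snapshot('top'); cv2.imwrite('pics/t3.png',im[120:360,150:400,::-1])
p,r=tcp(); print(p,r.as_matrix().round(3)); s=env.state(); print(s['opening'],s['ft_force'],s['time_s'])
print(r.inv().apply(np.array([.503,.311,0])-p)*100)
for q in('eraser_center','tray_floor','tray_front'):
  for c in('scene','top'): print(q,c,env.place_of(q,c)[:1])
E
```

```text
time_s: 6.45
tcp_pos: [0.4995, 0.3136, 0.1862]
tcp_rot: [0.691, -0.691, 0.151, -0.149]
ft_force: [0.1, -1.0, -0.6]
opening: 0.587
time_s: 7.45
tcp_pos: [0.5029, 0.3104, 0.1862]
tcp_rot: [0.418, -0.419, 0.57, -0.57]
ft_force: [-0.1, 0.1, -0.4]
opening: 0.585
[0.50293871 0.31044274 0.1862376 ] [[-0.293 -0.001  0.956]
 [-0.956 -0.    -0.293]
 [ 0.    -1.    -0.001]]
0.5895444178886625 [ 0.28979464 -0.37587097 -0.27404937] 7.55
[-6.08399041e-02  1.86237450e+01 -6.76738780e-04]
eraser_center scene [{'centre': [334.8, 230.0], 'conf': 0.74}]
eraser_center top [{'centre': [286.2, 206.6], 'conf': 0.62}]
tray_floor scene [{'centre': [287.5, 304.7], 'conf': 0.73}]
tray_floor top [{'centre': [280.2, 288.7], 'conf': 0.56}]
tray_front scene [{'centre': [307.2, 322.0], 'conf': 0.93}]
tray_front top [{'centre': [311.0, 285.8], 'conf': 0.89}]
```

View pics/s3.png

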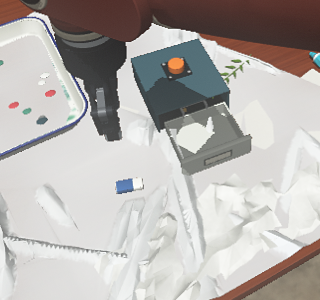

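View pics/t3.png

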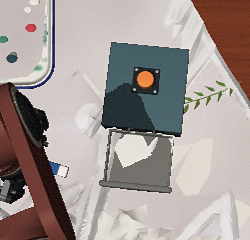

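```bash
python3 -m jog '[-0.1,4,0,0,0,0,5, 0,4,0,0,0,0,5, 0,4,0,0,0,0,5, 0,3,0,0,0,0,5, 0,1,0,0,0,0,5, 0,0,0,0,0,0,5]'
python3 - <<'E'
from h import *
im=env.snapshot('scene')[280:400,160:300]; cv2.imwrite('pics/s4.png',cv2.resize(im[:,:,::-1],None,fx=5,fy=5))
E
```

```text
time_s: 8.45
tcp_pos: [0.5024, 0.3109, 0.0247]
tcp_rot: [0.419, -0.422, 0.569, -0.568]
ft_force: [-0.3, -0.3, 0.7]
opening: 0.586
```

View pics/s4.png

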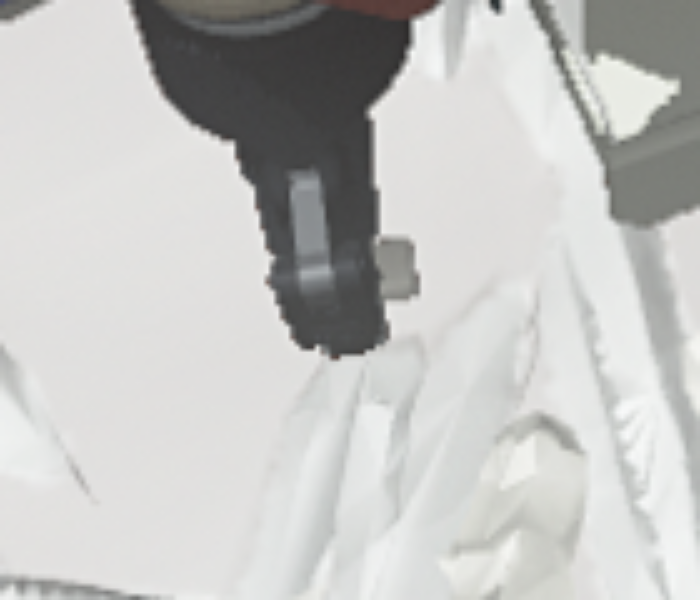

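The fingers straddle the eraser; its white end shows to their right. I'll go down the rest of the way and close gently.

```bash
python3 -m jog '[0,0.5,0,0,0,0,5, 0,0.3,0,0,0,0,5, 0,0,0,0,0,0,1.5, 0,0,0,0,0,0,1.5, 0,0,0,0,0,0,1.5, 0,0,0,0,0,0,1.5, 0,0,0,0,0,0,1.5]' 25
python3 -m jog '[0,-1,0,0,0,0,1.5, 0,-3,0,0,0,0,1.5, 0,-4,0,0,0,0,1.5, 0,-3,0,0,0,0,1.5, 0,0,0,0,0,0,1.5]'
python3 - <<'E'
from h import *
im=env.snapshot('scene')[240:380,160:300]; cv2.imwrite('pics/s5.png',cv2.resize(im[:,:,::-1],None,fx=4,fy=4))
im=env.snapshot('top'); cv2.imwrite('pics/t5.png',cv2.resize(im[200:330,230:360,::-1],None,fx=4,fy=4))
print(env.state()['opening'])
for q in('tray_floor','tray_front'):
  for c in('scene','top'):
    o=env.place_of(q,c)[:1]
    if o:
      r,cc=o[0]['centre']; print(q,c,o[0]['conf'],bp(c,cc,r,.008 if q=='tray_floor' else .03).round(4))
E
```

```text
time_s: 9.2
tcp_pos: [0.5041, 0.3117, 0.0191]
tcp_rot: [-0.421, 0.42, -0.569, 0.569]
ft_force: [-0.3, -0.4, 3.4]
opening: 0.226
time_s: 9.7
tcp_pos: [0.5067, 0.3129, 0.1348]
tcp_rot: [-0.424, 0.417, -0.568, 0.569]
ft_force: [0.1, 0.5, 0.2]
opening: 0.226
0.2242685963409104
tray_floor scene 0.75 [0.5208 0.1609 0.008 ]
tray_floor top 0.64 [0.5222 0.1577 0.008 ]
tray_front scene 0.8 [0.4674 0.1613 0.03  ]
tray_front top 0.73 [0.4627 0.1597 0.03  ]
```

View pics/s5.png

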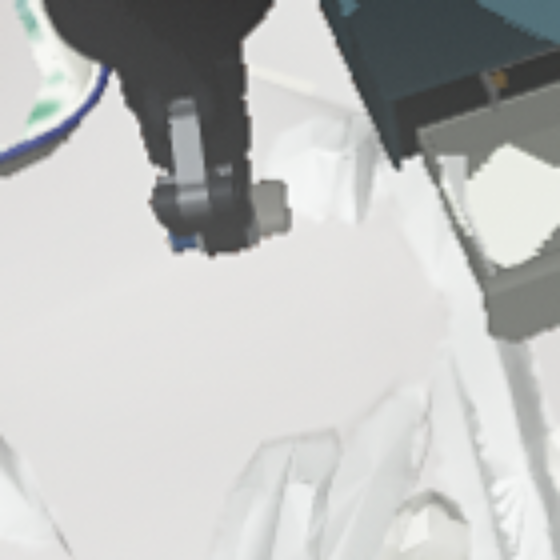

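View pics/t5.png

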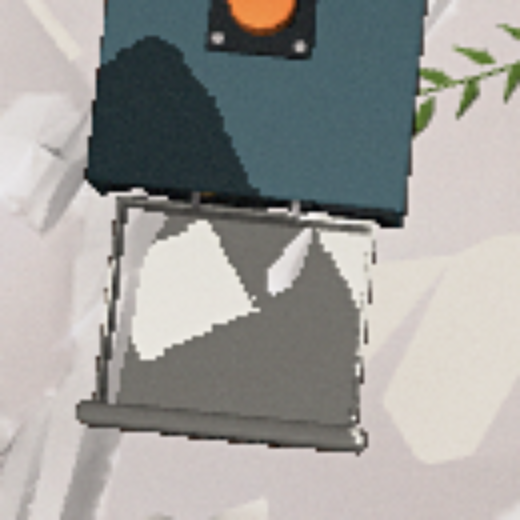

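The eraser is held (opening 0.226, about 20 mm), and the empty tray's floor centre is at about (0.5215, 0.159). I'll carry it over.

```bash
python3 -m jog '[3.5,0,1.4,0,0,0,1.5, 3.5,0,1.4,0,0,0,1.5, 3.5,0,1.4,0,0,0,1.5, 3.5,0,1.4,0,0,0,1.5, 0,0,0,0,-0.11,0,1.5, 0,0,0,0,-0.105,0,1.5, 0,0,0,0,0,0,1.5]'
python3 - <<'E'
from h import *
p,r=tcp(); print(p,r.as_matrix().round(3)); s=env.state(); print(s['opening'],s['ft_force'])
print(r.inv().apply(np.array([.5215,.1594,0.03])-p)*100)
im=env.snapshot('scene')[200:360,230:390]; cv2.imwrite('pics/s6.png',cv2.resize(im[:,:,::-1],None,fx=4,fy=4))
E
```

```text
time_s: 10.7
tcp_pos: [0.5153, 0.1606, 0.1269]
tcp_rot: [0.478, -0.479, 0.521, -0.52]
ft_force: [-0.1, 0.5, -0.6]
opening: 0.224
[0.51526822 0.16064336 0.12694703] [[-0.084 -0.002  0.996]
 [-0.996 -0.    -0.084]
 [ 0.001 -1.    -0.002]]
0.22357160614999905 [-0.06733143  0.46236243 -0.55918474]
[0.06611888 9.69320342 0.65460571]
```

View pics/s6.png

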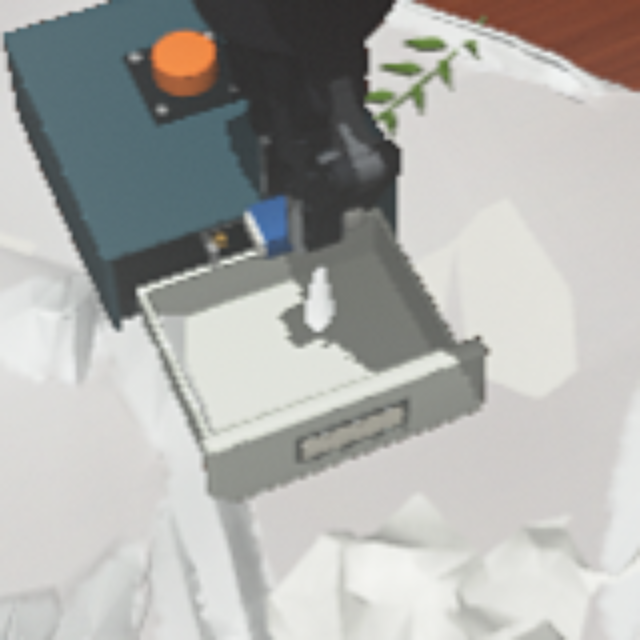

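```bash
python3 -m jog '[0,2.5,0.3,0,0,0,1.5, 0,2.5,0,0,0,0,1.5, 0,1.5,0,0,0,0,1.5, 0,1,0,0,0,0,1.5, 0,0.5,0,0,0,0,1.5, 0,0,0,0,0,0,1.5]'
python3 - <<'E'
from h import *
im=env.snapshot('scene')[200:360,230:390]; cv2.imwrite('pics/s7.png',cv2.resize(im[:,:,::-1],None,fx=4,fy=4))
E
```

```text
time_s: 11.35
tcp_pos: [0.5188, 0.161, 0.048]
tcp_rot: [0.479, -0.479, 0.521, -0.52]
ft_force: [0.1, 0.1, -0.1]
opening: 0.222
```

View pics/s7.png

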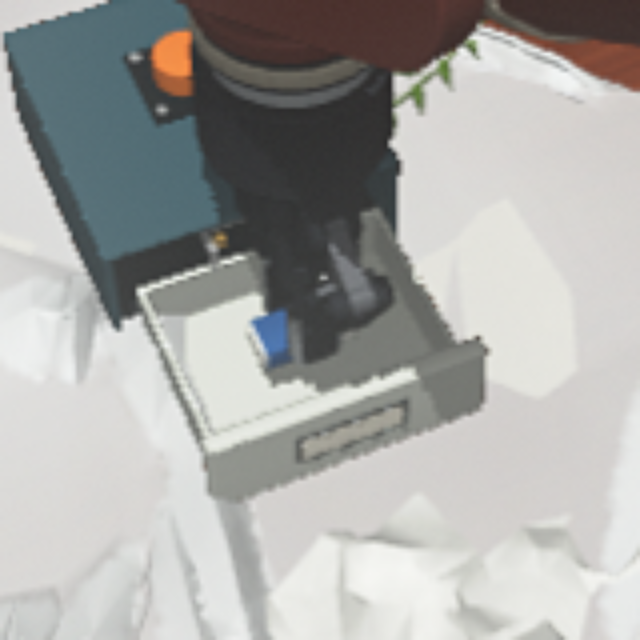

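```bash
python3 -m jog '[0,0.7,0,0,0,0,1.5, 0,0.5,0,0,0,0,1.5, 0,0.3,0,0,0,0,1.5, 0,0,0,0,0,0,1.5]'
python3 -m jog '[0,0.2,0,0,0,0,1.5, 0,0,0,0,0,0,1.5]'
python3 -m jog '[0,0.1,0,0,0,0,1.5, 0,0,0,0,0,0,1.5]'
```

```text
time_s: 11.8
tcp_pos: [0.5185, 0.1609, 0.0327]
tcp_rot: [0.478, -0.479, 0.521, -0.52]
ft_force: [0.4, 0.0, -0.3]
opening: 0.226
time_s: 12.0
tcp_pos: [0.5189, 0.1609, 0.0312]
tcp_rot: [0.479, -0.479, 0.52, -0.52]
ft_force: [0.3, 0.2, -0.7]
opening: 0.228
time_s: 12.2
tcp_pos: [0.519, 0.1609, 0.0303]
tcp_rot: [0.479, -0.479, 0.52, -0.52]
ft_force: [-0.1, -0.1, -0.7]
opening: 0.222
```

```bash
python3 -m jog '[0,0.1,0,0,0,0,1.5, 0,0,0,0,0,0,1.5]'
python3 -m jog '[0,0.1,0,0,0,0,1.5, 0,0,0,0,0,0,1.5]'
python3 -m jog '[0,0.1,0,0,0,0,1.5, 0,0,0,0,0,0,1.5]'
```

```text
time_s: 12.4
tcp_pos: [0.5189, 0.1609, 0.0292]
tcp_rot: [0.479, -0.479, 0.52, -0.52]
ft_force: [0.7, 0.3, -0.2]
opening: 0.219
time_s: 12.6
tcp_pos: [0.5189, 0.1609, 0.0282]
tcp_rot: [0.479, -0.479, 0.52, -0.52]
ft_force: [0.1, -0.5, 0.3]
opening: 0.225
time_s: 12.8
tcp_pos: [0.5189, 0.1609, 0.0271]
tcp_rot: [0.479, -0.479, 0.52, -0.52]
ft_force: [0.1, 0.7, -0.5]
opening: 0.223
```

```bash
python3 -m jog '[0,0,0,0,0,0,2.6, 0,0,0,0,0,0,3.6, 0,0,0,0,0,0,3.6, 0,0,0,0,0,0,3.6]'
python3 -m jog '[0,-1,0,0,0,0,3.6, 0,-2,0,0,0,0,3.6, 0,-3,0,0,0,0,3.6, 0,-4,0,0,0,0,3.6, 0,-2,0,0,0,0,3.6, 0,0,0,0,0,0,0]'
python3 - <<'E'
from h import *
im=env.snapshot('scene')[200:360,230:390]; cv2.imwrite('pics/s8.png',cv2.resize(im[:,:,::-1],None,fx=4,fy=4))
p,r=tcp(); print(p,r.as_matrix().round(3))
E
```

```text
time_s: 13.2
tcp_pos: [0.519, 0.161, 0.0274]
tcp_rot: [-0.479, 0.479, -0.52, 0.52]
ft_force: [-0.6, 0.3, -0.3]
opening: 0.421
time_s: 13.8
tcp_pos: [0.5218, 0.1614, 0.1527]
tcp_rot: [-0.482, 0.476, -0.518, 0.522]
ft_force: [1.0, -0.2, 0.5]
opening: 0.265
[0.52034388 0.16119627 0.14994591] [[-0.083  0.005  0.997]
 [-0.997  0.001 -0.083]
 [-0.001 -1.     0.005]]
```

View pics/s8.png

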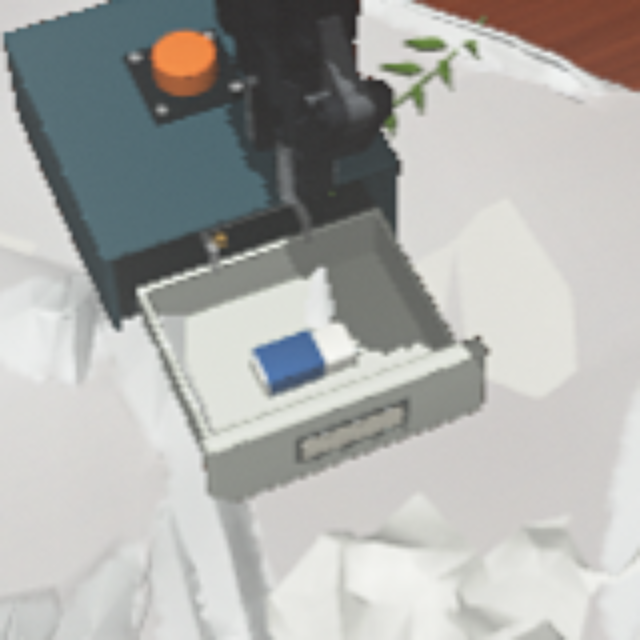

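The eraser lies flat in the tray. I'll back off in front of the tray and turn the tool so that +x of the tool is the push direction.

```bash
python3 -m jog '[0.15,0,-3.8,0,0,0,0, 0,0,-3.8,0,0,0,0, 0,0,-3.8,0,0,0,0, 0,0,0,0,-0.14,0,0, 0,0,0,0,-0.143,0,0, 0,0,0,0,-0.143,0,0, 0,0,0,0,-0.143,0,0, 0,0,0,0,-0.143,0,0, 0,0,0,0,-0.143,0,0, 0,0,0,0,-0.143,0,0]'
python3 -m jog '[0,0,0,0,-0.143,0,0, 0,0,0,0,-0.143,0,0, 0,0,0,0,-0.143,0,0, 0,0,0,0,-0.143,0,0, 0,4,0,0,0,0,0, 0,4,0,0,0,0,0, 0,2,0,0,0,0,0, 0,1,0,0,0,0,0, 0,0,0,0,0,0,0]'
python3 - <<'E'
from h import *
im=env.snapshot('scene')[200:400,200:440]; cv2.imwrite('pics/s9.png',cv2.resize(im[:,:,::-1],None,fx=3,fy=3))
im=env.snapshot('top')[150:380,200:440]; cv2.imwrite('pics/t9.png',cv2.resize(im[:,:,::-1],None,fx=2.5,fy=2.5))
p,r=tcp(); print(p,r.as_matrix().round(3)); print(env.state()['ft_force'])
# caddy-frame
a=np.radians(-4.8);c=np.array([.6446,.149]);d=p[:2]-c;print('caddy xy',d@[np.cos(a),np.sin(a)],d@[-np.sin(a),np.cos(a)])
for c in('scene','top'):
    o=env.place_of('tray_front',c)[:1]
    for k in o: print(c,bp(c,k['centre'][1],k['centre'][0],.03),k['conf'])
E
```

```text
time_s: 14.85
tcp_pos: [0.404, 0.1686, 0.1453]
tcp_rot: [-0.669, 0.671, -0.227, 0.225]
ft_force: [0.2, 0.1, -0.4]
opening: -0.002
time_s: 15.75
tcp_pos: [0.4032, 0.1684, 0.035]
tcp_rot: [-0.706, 0.707, -0.031, 0.028]
ft_force: [-0.4, -0.6, 0.4]
opening: 0.001
[0.40566945 0.16900303 0.03781868] [[ 0.996  0.001  0.084]
 [-0.084  0.     0.996]
 [ 0.001 -1.     0.   ]]
[ 0.14898978  0.00564981 -0.38784893]
caddy xy -0.23976639814121456 -6.031560033595868e-05
scene [0.46407117 0.16348708 0.03      ] 0.79
top [0.46824376 0.16680933 0.03      ] 0.97
```

View pics/s9.png

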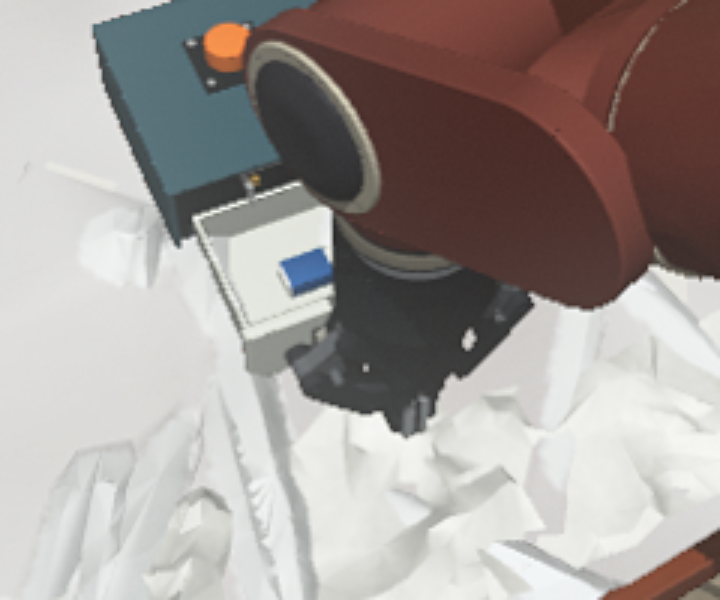

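View pics/t9.png

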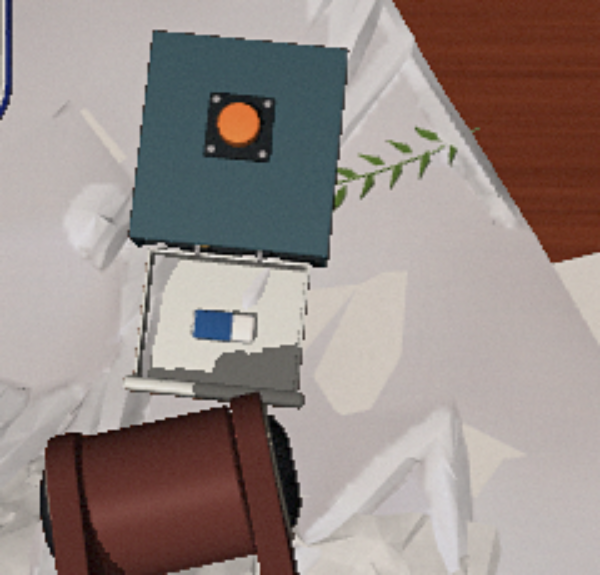

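The eraser is visible flat in the tray and the fingers are centred on the panel. I'll approach, then push gently.

```bash
python3 -m jog '[1.5,0,0,0,0,0,0, 1.5,0,0,0,0,0,0, 1,0,0,0,0,0,0, 0.3,0,0,0,0,0,0, 0,0,0,0,0,0,0]'
python3 -m jog '[0.3,0,0,0,0,0,0, 0.3,0,0,0,0,0,0, 0.3,0,0,0,0,0,0, 0,0,0,0,0,0,0]'
python3 -m jog '[0.3,0,0,0,0,0,0, 0.3,0,0,0,0,0,0, 0.3,0,0,0,0,0,0, 0,0,0,0,0,0,0]'
```

```text
time_s: 16.45
tcp_pos: [0.4486, 0.1653, 0.0378]
tcp_rot: [0.707, -0.706, 0.029, -0.03]
ft_force: [-1.0, 0.5, -0.0]
opening: 0.006
time_s: 16.85
tcp_pos: [0.4568, 0.1646, 0.0371]
tcp_rot: [-0.706, 0.707, -0.03, 0.029]
ft_force: [-1.5, -0.4, 1.2]
opening: -0.001
time_s: 17.25
tcp_pos: [0.4662, 0.1637, 0.0371]
tcp_rot: [-0.706, 0.707, -0.03, 0.03]
ft_force: [-2.8, -0.2, 0.2]
opening: -0.004
```

```bash
python3 -m jog '[0.4,0,0,0,0,0,0, 0.4,0,0,0,0,0,0, 0.4,0,0,0,0,0,0, 0.4,0,0,0,0,0,0, 0.4,0,0,0,0,0,0, 0.4,0,0,0,0,0,0, 0.4,0,0,0,0,0,0, 0.4,0,0,0,0,0,0, 0.4,0,0,0,0,0,0, 0,0,0,0,0,0,0]'
python3 - <<'E'
from h import *
im=env.snapshot('scene')[180:380,200:440]; cv2.imwrite('pics/s10.png',cv2.resize(im[:,:,::-1],None,fx=3,fy=3))
im=env.snapshot('top')[150:380,200:440]; cv2.imwrite('pics/t10.png',cv2.resize(im[:,:,::-1],None,fx=2.5,fy=2.5))
p,r=tcp();a=np.radians(-4.8);c=np.array([.6446,.149]);d=p[:2]-c;print('caddy xy',d@[np.cos(a),np.sin(a)],d@[-np.sin(a),np.cos(a)])
E
```

```text
time_s: 18.25
tcp_pos: [0.5025, 0.1607, 0.0373]
tcp_rot: [0.707, -0.706, 0.03, -0.03]
ft_force: [-3.1, -1.2, -1.0]
opening: 0.001
caddy xy -0.1429933157298103 -0.00022460125544817512
```

View pics/s10.png

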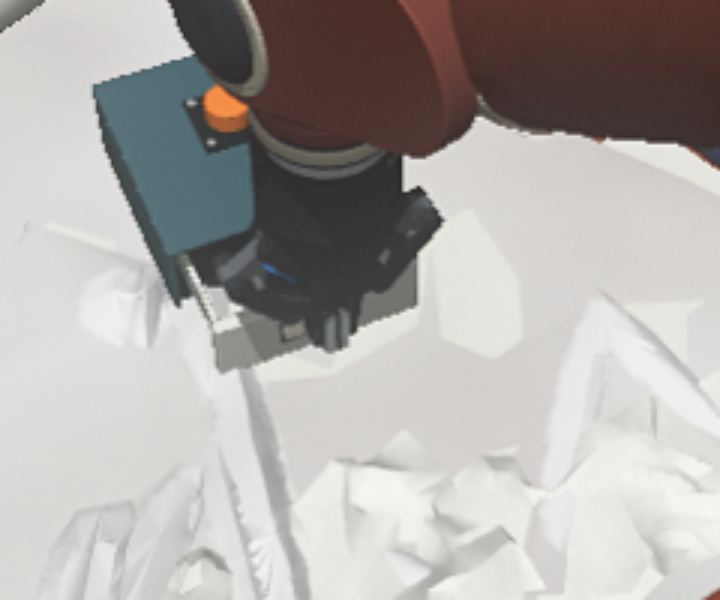

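View pics/t10.png

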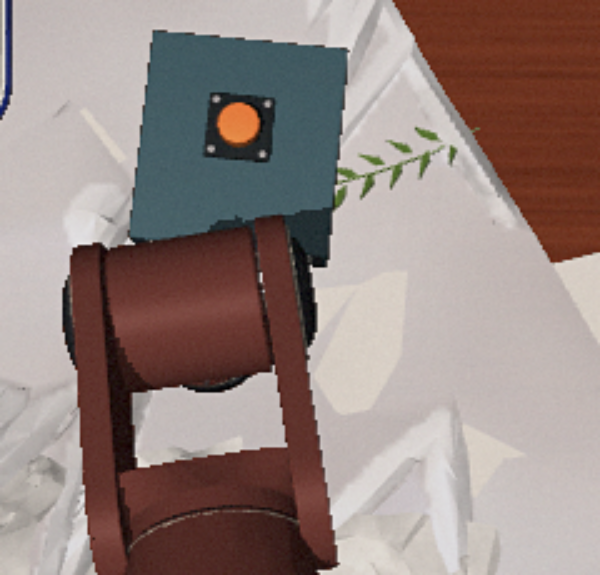

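Contact is good and the tray is at about 38 mm. I'll continue, then slow down.

```bash
python3 -m jog '[0.4,0,0,0,0,0,0, 0.4,0,0,0,0,0,0, 0.4,0,0,0,0,0,0, 0.4,0,0,0,0,0,0, 0.3,0,0,0,0,0,0, 0.3,0,0,0,0,0,0, 0.3,0,0,0,0,0,0, 0,0,0,0,0,0,0]'
python3 -m jog '[0.2,0,0,0,0,0,0, 0.2,0,0,0,0,0,0, 0.1,0,0,0,0,0,0, 0,0,0,0,0,0,0]'
python3 -m jog '[0.1,0,0,0,0,0,0, 0.1,0,0,0,0,0,0, 0.1,0,0,0,0,0,0, 0,0,0,0,0,0,0]'
```

```text
time_s: 19.15
tcp_pos: [0.5272, 0.1586, 0.0373]
tcp_rot: [-0.706, 0.707, -0.03, 0.03]
ft_force: [-5.2, -1.7, -1.6]
opening: -0.0
time_s: 19.55
tcp_pos: [0.5315, 0.1582, 0.0373]
tcp_rot: [-0.706, 0.707, -0.03, 0.029]
ft_force: [-6.0, -2.0, 0.9]
opening: 0.003
time_s: 19.95
tcp_pos: [0.5341, 0.1579, 0.0373]
tcp_rot: [-0.706, 0.707, -0.03, 0.029]
ft_force: [-7.8, -2.4, 1.3]
opening: 0.004
```

```bash
python3 -m jog '[0.1,0,0,0,0,0,0, 0.1,0,0,0,0,0,0, 0,0,0,0,0,0,0]'
python3 -m jog '[0.1,0,0,0,0,0,0, 0,0,0,0,0,0,0]'
python3 -m jog '[0.1,0,0,0,0,0,0, 0,0,0,0,0,0,0]'
python3 - <<'E'
from h import *
im=env.snapshot('top')[150:280,230:360]; cv2.imwrite('pics/t11.png',cv2.resize(im[:,:,::-1],None,fx=4,fy=4))
im=env.snapshot('scene')[150:330,200:380]; cv2.imwrite('pics/s11.png',cv2.resize(im[:,:,::-1],None,fx=3,fy=3))
E
```

```text
time_s: 20.25
tcp_pos: [0.536, 0.1578, 0.0373]
tcp_rot: [-0.706, 0.707, -0.03, 0.029]
ft_force: [-7.0, -2.1, 2.8]
opening: 0.0
time_s: 20.45
tcp_pos: [0.5369, 0.1577, 0.0373]
tcp_rot: [-0.706, 0.707, -0.031, 0.029]
ft_force: [-8.4, -2.5, 3.0]
opening: -0.001
time_s: 20.65
tcp_pos: [0.5378, 0.1576, 0.0373]
tcp_rot: [-0.706, 0.707, -0.031, 0.029]
ft_force: [-9.4, -1.9, 2.7]
opening: -0.001
```

View pics/s11.png

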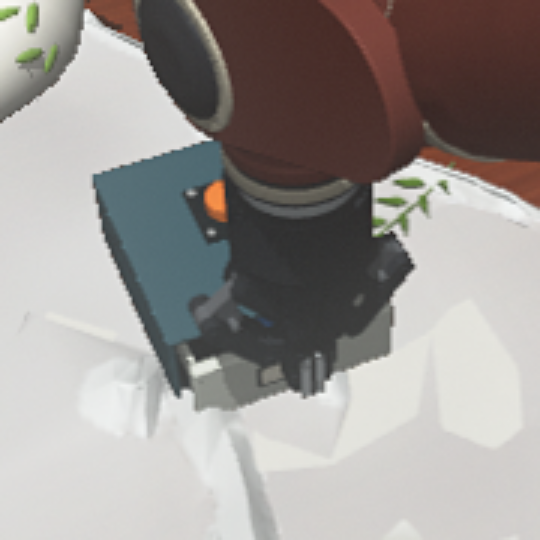

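View pics/t11.png

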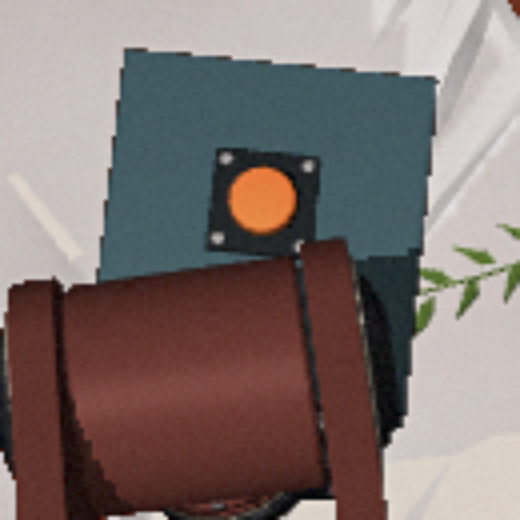

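```bash
python3 -m jog '[0.1,0,0,0,0,0,0, 0,0,0,0,0,0,0]'
python3 -m jog '[0.1,0,0,0,0,0,0, 0,0,0,0,0,0,0]'
```

```text
time_s: 20.95
tcp_pos: [0.5387, 0.1575, 0.0373]
tcp_rot: [-0.706, 0.707, -0.031, 0.028]
ft_force: [-9.2, -1.8, 3.0]
opening: 0.003
time_s: 21.15
tcp_pos: [0.5396, 0.1574, 0.0373]
tcp_rot: [-0.706, 0.707, -0.031, 0.028]
ft_force: [-9.1, -1.3, 3.6]
opening: -0.004
```

```bash
python3 -m jog '[0.05,0,0,0,0,0,0, 0,0,0,0,0,0,0]'
python3 -m jog '[0.05,0,0,0,0,0,0, 0,0,0,0,0,0,0]'
```

```text
time_s: 21.35
tcp_pos: [0.54, 0.1574, 0.0373]
tcp_rot: [-0.706, 0.707, -0.031, 0.028]
ft_force: [-9.5, -2.4, 3.9]
opening: 0.0
time_s: 21.55
tcp_pos: [0.5405, 0.1574, 0.0373]
tcp_rot: [-0.706, 0.707, -0.031, 0.028]
ft_force: [-9.9, -1.6, 4.8]
opening: 0.001
```

```bash
python3 -m jog '[0.05,0,0,0,0,0,0, 0,0,0,0,0,0,0]'
python3 -m jog '[0.05,0,0,0,0,0,0, 0,0,0,0,0,0,0]'
```

```text
time_s: 21.75
tcp_pos: [0.541, 0.1573, 0.0373]
tcp_rot: [-0.706, 0.707, -0.031, 0.028]
ft_force: [-10.4, -2.4, 3.9]
opening: -0.0
time_s: 21.95
tcp_pos: [0.5418, 0.1573, 0.0373]
tcp_rot: [-0.706, 0.707, -0.031, 0.029]
ft_force: [-8.3, -2.7, 2.1]
opening: 0.002
```

```bash
python3 -m jog '[0.05,0,0,0,0,0,0, 0,0,0,0,0,0,0]'
python3 -m jog '[0.05,0,0,0,0,0,0, 0,0,0,0,0,0,0]'
```

```text
time_s: 22.15
tcp_pos: [0.5425, 0.1572, 0.0373]
tcp_rot: [-0.706, 0.707, -0.03, 0.029]
ft_force: [-7.5, -0.8, 1.3]
opening: -0.005
time_s: 22.35
tcp_pos: [0.5431, 0.1571, 0.0373]
tcp_rot: [-0.706, 0.707, -0.03, 0.029]
ft_force: [-7.8, -1.9, 1.4]
opening: 0.003
```

```bash
python3 -m jog '[0.05,0,0,0,0,0,0, 0,0,0,0,0,0,0]'
```

```text
time_s: 22.55
tcp_pos: [0.5436, 0.1571, 0.0373]
tcp_rot: [-0.706, 0.707, -0.03, 0.029]
ft_force: [-6.9, -1.9, 1.6]
opening: 0.001
```

Force dropped without a hard stop following, so I'll look at the button.

```bash
python3 - <<'E'
from h import *
im=env.snapshot('top')[150:280,230:360]; cv2.imwrite('pics/t12.png',cv2.resize(im[:,:,::-1],None,fx=4,fy=4))
a=cv2.imread('pics/t11.png')[:,:,::-1]
im=env.snapshot('scene')[150:330,200:380]; cv2.imwrite('pics/s12.png',cv2.resize(im[:,:,::-1],None,fx=3,fy=3))
for f in('t11','t12','t10','t9'):
    i=cv2.imread(f'pics/{f}.png'); h=cv2.cvtColor(i,cv2.COLOR_BGR2HSV); m=(h[...,0]<20)&(h[...,1]>150)&(h[...,2]>180)
    n,l,st,c=cv2.connectedComponentsWithStats(m.astype(np.uint8)); k=1+np.argmax(st[1:,4]); s=4 if f in('t11','t12') else 2.5; o=(230,150) if s==4 else (200,150)
    print(f,st[k][:4]/s,st[k][4]/s/s,c[k]/s+o)
E
```

```text
t11 [57.5  42.25 16.   15.5 ] 193.0 [295.40171632 199.73971826]
t12 [57.75 42.25 15.75 15.75] 193.0 [295.44591969 199.99449482]
t10 [87.2 41.2 16.4 16. ] 196.48 [295.16026059 199.01596091]
t9 [87.2 41.2 16.4 15.6] 192.95999999999998 [295.14560531 198.98839138]
```

View pics/s12.png

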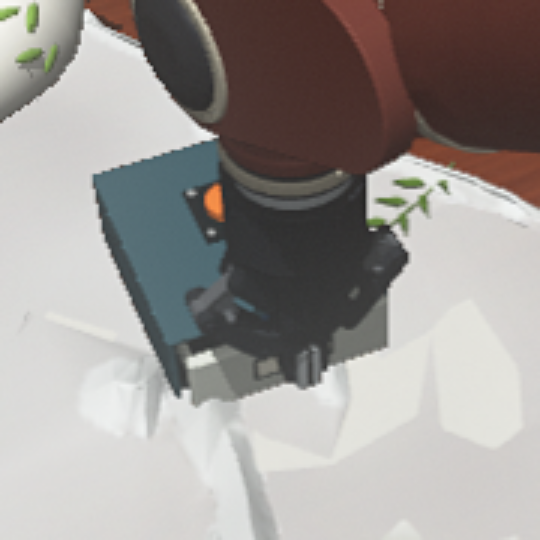

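View pics/t12.png

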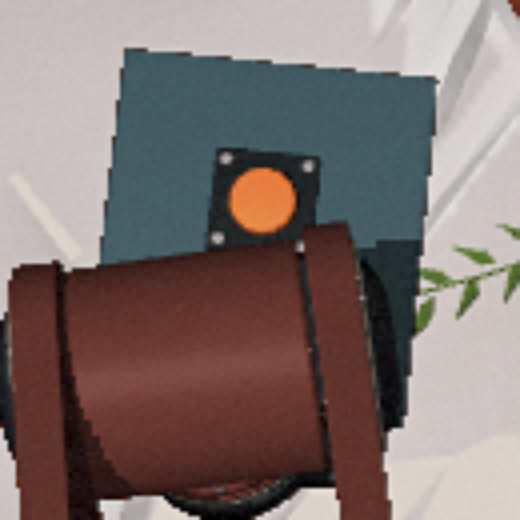

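The button is still dipped: its row is 200.0 against 199.0 when up, and the scene view shows no side wall. It hasn't clicked, so I'll go on in small steps.

```bash
python3 -m jog '[0.05,0,0,0,0,0,0, 0,0,0,0,0,0,0]'
python3 -m jog '[0.05,0,0,0,0,0,0, 0,0,0,0,0,0,0]'
```

```text
time_s: 22.85
tcp_pos: [0.5442, 0.157, 0.0373]
tcp_rot: [-0.706, 0.707, -0.03, 0.029]
ft_force: [-7.0, -2.0, 1.7]
opening: 0.003
time_s: 23.05
tcp_pos: [0.5447, 0.157, 0.0373]
tcp_rot: [-0.706, 0.707, -0.03, 0.029]
ft_force: [-7.3, -2.2, 0.9]
opening: -0.002
```

```bash
python3 -m jog '[0.05,0,0,0,0,0,0, 0,0,0,0,0,0,0]'
python3 -m jog '[0.05,0,0,0,0,0,0, 0,0,0,0,0,0,0]'
```

```text
time_s: 23.25
tcp_pos: [0.5452, 0.1569, 0.0373]
tcp_rot: [-0.706, 0.707, -0.03, 0.029]
ft_force: [-7.5, -2.4, 1.7]
opening: 0.003
time_s: 23.45
tcp_pos: [0.5458, 0.1569, 0.0373]
tcp_rot: [-0.706, 0.707, -0.03, 0.029]
ft_force: [-6.7, -0.9, 1.1]
opening: 0.001
```

```bash
python3 -m jog '[0.05,0,0,0,0,0,0, 0,0,0,0,0,0,0]'
python3 -m jog '[0.05,0,0,0,0,0,0, 0,0,0,0,0,0,0]'
```

```text
time_s: 23.65
tcp_pos: [0.5465, 0.1568, 0.0373]
tcp_rot: [-0.706, 0.707, -0.03, 0.029]
ft_force: [-5.4, -1.3, 0.4]
opening: -0.001
time_s: 23.85
tcp_pos: [0.547, 0.1568, 0.0373]
tcp_rot: [-0.706, 0.707, -0.03, 0.029]
ft_force: [-5.2, -2.4, 0.3]
opening: 0.001
```

```bash
cat > btn.py <<'E'
from h import *
import sys
im=env.snapshot('top'); h=cv2.cvtColor(np.ascontiguousarray(im),cv2.COLOR_RGB2HSV)[150:250,250:340]; m=(h[...,0]<20)&(h[...,1]>150)&(h[...,2]>180)
n,l,st,c=cv2.connectedComponentsWithStats(m.astype(np.uint8)); k=1+np.argmax(st[1:,4]); print(st[k],c[k]+[250,150])
cv2.imwrite(f'pics/t{sys.argv[1]}.png',cv2.resize(im[150:280,230:360,::-1],None,fx=4,fy=4))
im=env.snapshot('scene')[190:250,240:320]; cv2.imwrite(f'pics/s{sys.argv[1]}.png',cv2.resize(im[:,:,::-1],None,fx=6,fy=6,interpolation=2))
print(env.state()['ft_force'])
E
python3 btn.py 13
```

```text
[ 37  41  17  16 203] [294.90147783 198.7635468 ]
[-6.78158636 -2.18828995  0.69236444]
```

View pics/s13.png

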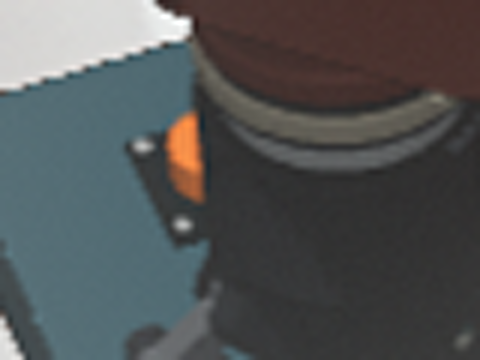

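View pics/t13.png

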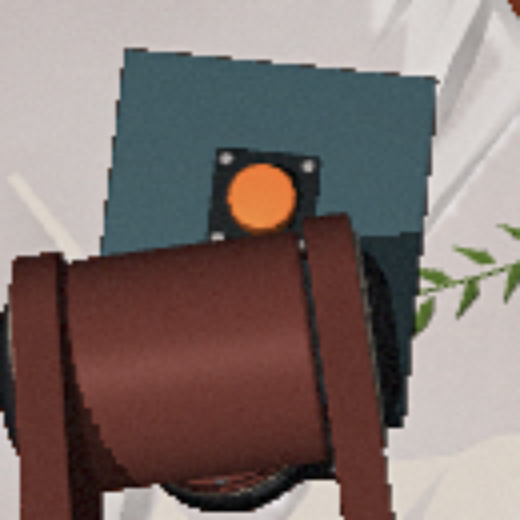

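The button has snapped up: its side wall is visible again and its row is 198.8. That was the click, so I'll back off slowly.

```bash
python3 -m jog '[-0.2,0,0,0,0,0,0, -0.2,0,0,0,0,0,0, -0.2,0,0,0,0,0,0, -0.2,0,0,0,0,0,0, -0.2,0,0,0,0,0,0, -0.2,0,0,0,0,0,0, 0,0,0,0,0,0,0]'
python3 -m jog '[-0.5,0,0,0,0,0,0, -1,0,0,0,0,0,0, -2,0,0,0,0,0,0, -2,0,0,0,0,0,0, -3,0,0,0,0,0,0, -3,0,0,0,0,0,0, 0,-3,0,0,0,0,0, 0,-4,0,0,0,0,0, 0,-4,0,0,0,0,0, 0,0,0,0,0,0,0]'
python3 - <<'E'
from h import *
im=env.snapshot('scene'); cv2.imwrite('pics/s14.png',cv2.resize(im[150:350,180:500,::-1],None,fx=2.4,fy=2.4))
im=env.snapshot('top'); cv2.imwrite('pics/t14.png',cv2.resize(im[130:370,180:500,::-1],None,fx=2.4,fy=2.4))
for c in('scene','top'):
    for k in env.place_of('tray_front',c)[:1]: print(c,bp(c,k['centre'][1],k['centre'][0],.03),k['conf'])
    print(env.place_of('teal_tube_center',c)[:1], env.place_of('eraser_center',c)[:1])
print(env.state()['time_s'],env.state()['ft_force'])
E
```

```text
time_s: 24.65
tcp_pos: [0.5364, 0.1584, 0.0383]
tcp_rot: [0.707, -0.706, 0.028, -0.031]
ft_force: [0.7, -0.1, -1.0]
opening: 0.002
time_s: 25.65
tcp_pos: [0.424, 0.1686, 0.154]
tcp_rot: [0.708, -0.705, 0.025, -0.034]
ft_force: [0.8, -0.4, 1.4]
opening: -0.001
scene [0.54696739 0.15761358 0.03      ] 0.66
[{'centre': [224.5, 436.6], 'conf': 0.67}] [{'centre': [256.0, 287.1], 'conf': 0.38}]
top [0.55138366 0.1576866  0.03      ] 0.74
[] []
26.05 [ 0.70605535 -0.47048789  0.76961967]
```

View pics/s14.png

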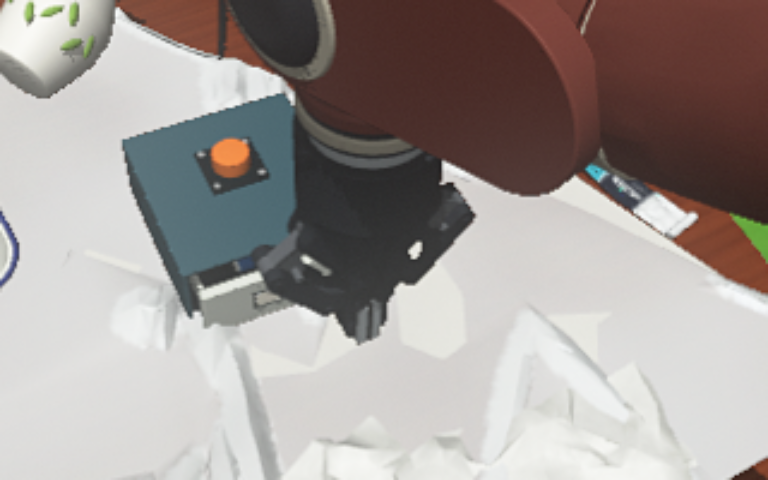

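View pics/t14.png

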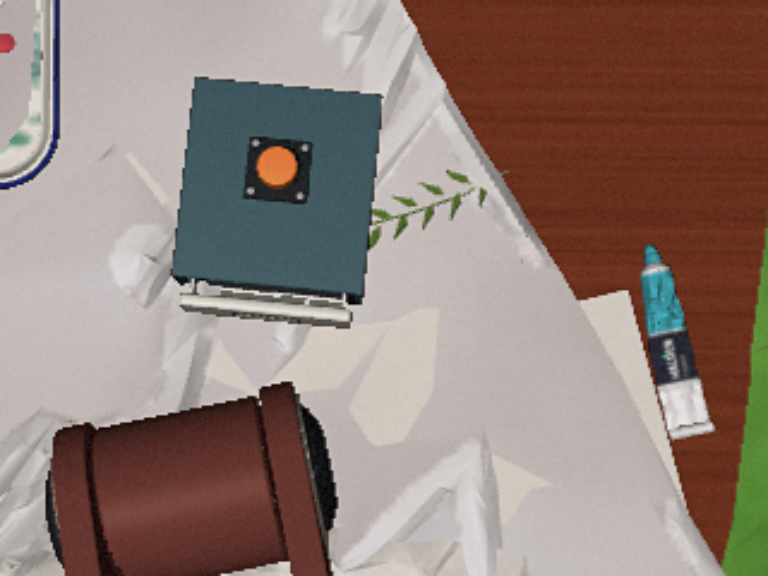

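The tray stays shut at its starting position with the button up, the tube hasn't moved, and the robot is clear. I'll hand it in.

```bash
python3 -c "
from cell import env
print(env.job_done())"
```

```text
the job is handed in; nothing more can be done
None
```

The eraser is put away in the caddy and the tray is clicked shut. I handed the job in at about 26 s; no verdict is reported.

- **Release:** I pressed the orange button about 6 mm. The highest reading was about 4.5 N, and a picture showed the tray fully out.
- **Eraser:** I gripped it at 25 N and set it in the middle of the tray. Pictures from both cameras showed it lying flat.
- **Closing:** I pushed the front panel in, finishing in 0.5 mm steps. The highest reading was about 10.4 N along the push, about 11 N in all, and I felt no hard stop. At the first drop in force the button was still dipped, so I kept going. After a second drop it had snapped back up, which was the click.
- **Last checks:** The tray front was at x ≈ 0.547 m (scene camera) and 0.551 m (top camera), against 0.550–0.553 m when latched at the start. The button was up, the tube lay where it started, and the robot was touching nothing.
- **Disagreements:** The two cameras differed by about 4 mm on the tray front. In the last pictures the top network did not report the tube, though the picture shows it in place. The closed eraser was found only weakly (0.38, scene camera), since it is mostly hidden.

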